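Sort two round blanks through the two-way chute

ROBOT

A 6-joint arm with a two-finger parallel gripper is mounted at the origin on the work surface. World frame = base frame: x ahead of the robot, y to its left, z up, the work surface at z = 0. Lengths are in m, angles in rad, forces in N, time in s.
With the tool pointing down it reaches from about 0.35 to 1 m from the base axis. Payload 7.1 kg.
Tool frame: the origin (TCP) lies between the finger pads; the fingertips stand 22 mm ahead of it and the grasp point (between the pads) lies 3 mm ahead of it; z points along the fingers, y is the line along which they close (so a half turn about z gives the same grasp; the last joint's range is limited). The gripper opens to 85 mm and grips with 20 to 120 N. Pads are 22 mm wide; open, the fingers measure 114 mm over their backs; the gripper's body (76 mm by 85 mm) begins 54 mm behind the grasp point. The pads swing forward as they close: fully open they stand 13 mm farther back than shut.
Start: joints at [-1.356, 0.423, 1.63, -0, 1.089, -0.019], TCP at [0.145, -0.608, 0.253] pointing down, gripper open.
Joint ranges: [-3, 3], [-0.9, 2.11], [0.09, 2.58], [-1.31, 4.45], [0.11, 2.69], [-2.54, 2.54]. Speed limits (rad/s): [2.39, 2.39, 3.01, 3.14, 3.14, 3.14].

INTERFACE

Orientations are given as a rotation vector (axis times angle).
In Python, from rig import manip gives the robot as it stands. The module is installed in compiled form; this text tells all that it offers. Calls block until the motion is done:
- manip.move_to(position, orientation): joint-space move of the TCP to a pose.
- manip.servo_line(position, orientation=None, rate=0.15): straight line of the TCP; orientation=None keeps the orientation; rate is the mean speed in m/s.
- manip.set_joints(angles): joint-space move.
- manip.command_gripper(opening, f_grip=None): finger opening in m; f_grip is the grip in N (None keeps the last); returns when the fingers have stopped.
- manip.hold(seconds).
- manip.solve_ik(position, orientation): joint angles nearest the present ones, or None.
- manip.camera(name): name is "side" or "top"; returns a dict with "image" (420x560x3 uint8, red, green, blue), "fx", "fy", "cx", "cy" (pixels), "k1" (the pictures are not rectified: a ray, as slopes to the right and down, at radius r is drawn at 1 + k1 r^2 times it, then the intrinsics apply), "cam_to_world" (4x4, takes a point from camera to world coordinates). Camera axes: x right, y down, z forward; pixel columns grow to the right and rows downward; lengths in m; the calibration is good to about 2 mm. A picture is of the moment at which its call begins. There is no depth.
A pose or a line that the arm cannot do raises manip.IKError and nothing moves.
- manip.sign_off(): hands the job in; it is judged then, once.
Readings, each from a call of its own:
- manip.get_time(): time.
- manip.get_joint_positions(): joint angles.
- manip.get_joint_vel(): joint speeds.
- manip.get_tau(): joint torques, N m.
- manip.get_position(): TCP position.
- manip.get_ee_rot(): TCP orientation.
- manip.get_contact_force(): force on the tool from outside, world axes, zero at the start.
- manip.get_torque(): the same for the moment, N m.
- manip.get_width(): finger opening in m.
- manip.get_grip_force(): force on a finger pad.
Only numpy, scipy, OpenCV 4.12 (cv2) and the standard library are available. Lean on these libraries where they do the work, as an engineer would, in place of code of your own. Each camera call takes 0.05 s, during which the arm holds its last target. There are 200 camera calls.

TASK

Sort the two round blanks from the leaning wooden rack through the two-way chute: the drilled one with the big centre hole goes to the slatted wooden crate to drain, the plain solid one to the solid-walled plastic tray. Before each blank, have the chute's lever thrown fully over so that its flap sends the blank down the leg to its own container, then lower the blank edge-first into the chute's mouth and let go of it there. Leave the other things on the bench where they are.

Things in the scene. Friction and masses are not known exactly. Their poses are not given: they have to be found in the camera images.
- chute: fixed sheet-metal two-way chute, 120 mm deep in x (front face at x = -60 mm): a throat with a flared mouth on top, two closed legs sloping down to the left (+y) and right, outlets about 150 mm out. Origin on the bench under the throat; x points away from the operator, z up. A flap on a shaft along x (155 mm above the bench, y = 0) divides the throat; the lever outside turns it
- chute_mouth (a point): middle of the chute's mouth at its rim, 270 mm above the bench, axes as the chute. Opening at the rim 130 mm in x by 95 mm in y, narrowing within 30 mm of depth to the throat, 112 mm in x by 68 mm in y. A blank goes in on edge with its flat faces looking left and right (its axis along the chute's y)
- lever (a joint): lean of lever and flap in rad: 0 upright, +0.45 (stop) fully to the chute's left (+y), -0.45 (stop) fully right; may start anywhere and stays where left (friction, about 2 N at the grip). The flap leans with the lever and shuts that side: lever fully LEFT sends a blank down the RIGHT leg, lever fully RIGHT down the LEFT leg. Fully over: within 0.05 of the stop
- lever_grip (a point): middle of the lever's round black grip (22 mm diameter, 50 mm long along the lever, which is this point's z; a 9 mm rod below it). It stands on the operator's side, 35 mm in front of the chute's front face, 102 mm from the shaft, so 257 mm above the bench when upright, and moves in an arc about the shaft
- crate_in (a point): middle of the inner floor (5 mm above the bench) of the slatted light wooden crate, 140 mm in x, 200 mm in y, 45 mm high, fixed under one outlet of the chute, 188 mm to its left or right; axes as the chute. For the bored blank
- tray_in (a point): middle of the inner floor (5 mm above the bench) of the solid-walled grey plastic tray, 140 mm in x, 200 mm in y, 45 mm high, fixed under the other outlet of the chute; axes as the chute. For the plain blank
- rack: fixed wooden rack, base 105 x 270 mm, a pocket 58 mm to each side along y, a blank on edge in each, leaning 32 degrees from vertical, tops away from the operator (+x), lowest edge 30 mm above the bench. Slots hold the lowest 32 mm of a blank; two posts 64 mm apart prop its underside to 58 mm, a finger fits between. Blanks come out along the slot only. Origin under its middle, z up
- bored_mid (a point): centre of the bored blank: flat aluminium disc, 96 mm diameter, 8 mm thick, with a 34 mm hole in its centre, about 0.14 kg. x is the disc's axis; at the start z points up along the lean, out of the slot
- plain_mid (a point): centre of the plain blank: flat solid aluminium disc, 96 mm diameter, 8 mm thick, no hole, about 0.16 kg. x is the disc's axis; at the start z points up along the lean, out of the slot
Not all that is in view belongs to the job. What is shaped like the part that bears bored_mid but orange or pink is not meant.

How it is judged:
By the outcome, as a careful person would: the job done as asked, in the order asked, and still so for the second after the job is handed in, with the robot touching nothing.
It also fails if it takes over 72 s, if anything falls off the work surface, if the arm or the gripper's body presses on something with over 40 N, if the wrist force passes 120 N, or if a joint passes its speed limit or range.

## Working session

There is one attempt and no reset: what is moved stays moved. The work goes in short steps, each a Python script; the robot and the scene stay as the last script left them, time stands still between calls to the robot, and variables do not carry over. Pictures are saved under pics/ and viewed, at most 10 in all, crops included, and the job is handed in when it is done.

```bash
mkdir -p pics
python3 - <<'E'
from rig import manip
import cv2,numpy as np
for n in("side","top"):
    c=manip.camera(n);cv2.imwrite(f"pics/{n}0.png",cv2.resize(c["image"][:,:,::-1],(784,588),interpolation=cv2.INTER_CUBIC))
    print(n,c["fx"],c["fy"],c["cx"],c["cy"],c["k1"]);print(np.round(c["cam_to_world"],4).tolist())
E
```

```text
side 446.6810524976741 446.6810524976741 270.9856785804222 210.2450063974192 -0.13930934402809725
[[-0.8933, -0.3231, 0.3125, 0.0031], [-0.4493, 0.6645, -0.5972, 0.8547], [-0.0147, -0.6738, -0.7387, 1.2358], [0.0, 0.0, 0.0, 1.0]]
top 511.9913010758166 511.9913010758166 288.1127477066323 195.46255904148057 -0.040184280487706475
[[-0.0237, -0.9878, 0.1541, 0.234], [-0.9997, 0.0239, -0.0006, -0.0094], [-0.0031, -0.1541, -0.9881, 1.7014], [0.0, 0.0, 0.0, 1.0]]
```

View pics/side0.png

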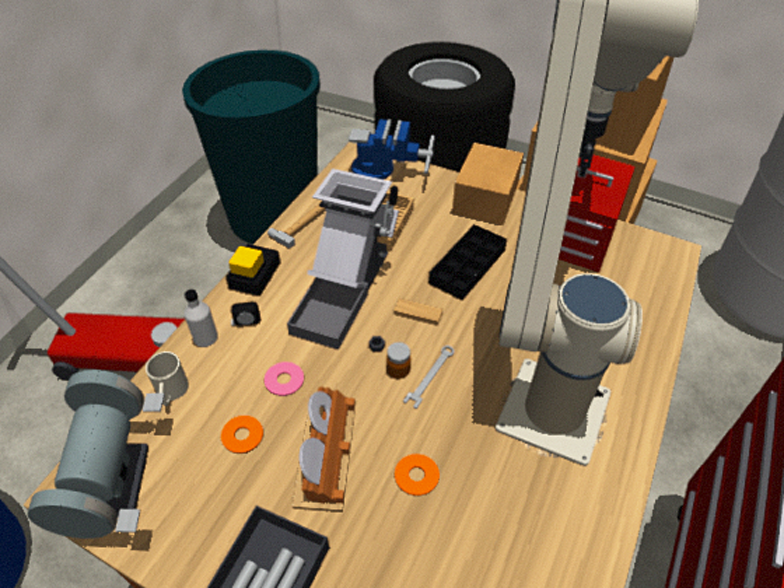

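View pics/top0.png

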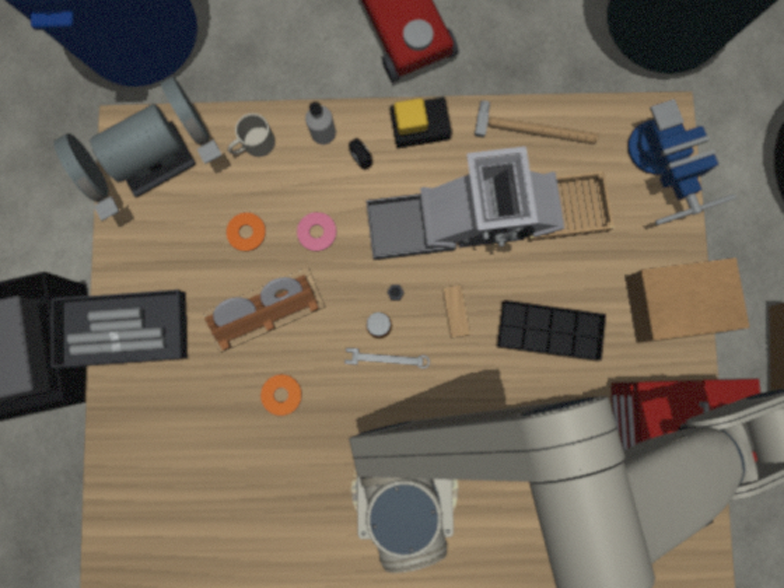

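Side view: tray at left of the chute (+y), crate at right (-y), rack around top(265,310)/side(325,445). Zooming in on the rack and the chute.

```bash
cat > h.py <<'E'
from rig import manip
import cv2,numpy as np
from scipy.spatial.transform import Rotation as R
def cam(n): return manip.camera(n)
def ray(c,u,v):  # full-res pixels of 560x420
    K=np.array([[c["fx"],0,c["cx"]],[0,c["fy"],c["cy"]],[0,0,1]])
    x=cv2.undistortPoints(np.array([[[u,v]]],float),K,np.array([c["k1"],0,0,0.]))[0,0]
    T=np.array(c["cam_to_world"]);d=T[:3,:3]@[x[0],x[1],1];return T[:3,3],d/np.linalg.norm(d)
def onz(c,u,v,z):
    o,d=ray(c,u,v);return o+d*(z-o[2])/d[2]
def proj(c,P):
    T=np.array(c["cam_to_world"]);p=T[:3,:3].T@(np.asarray(P)-T[:3,3]);x=p[:2]/p[2]
    x=x*(1+c["k1"]*(x@x));return np.array([c["fx"]*x[0]+c["cx"],c["fy"]*x[1]+c["cy"]])
def tri(c1,p1,c2,p2):
    o1,d1=ray(c1,*p1);o2,d2=ray(c2,*p2)
    s=np.linalg.lstsq(np.c_[d1,-d2],o2-o1,rcond=None)[0]
    a,b=o1+d1*s[0],o2+d2*s[1];return (a+b)/2,np.linalg.norm(a-b)
E
python3 - <<'E'
from h import *
def crop(n,x,y,w,h):
    im=cam(n)["image"][y:y+h,x:x+w,::-1]
    return cv2.resize(im,(400,300),interpolation=cv2.INTER_CUBIC)
a=np.hstack([crop("side",190,265,80,60+0),crop("top",140,185,96,72)])
b=np.hstack([crop("side",200,110,120,90),crop("top",290,100,120,90)])
cv2.imwrite("pics/z1.png",np.vstack([a,b]))
E
```

```text
(no output)
```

View pics/z1.png

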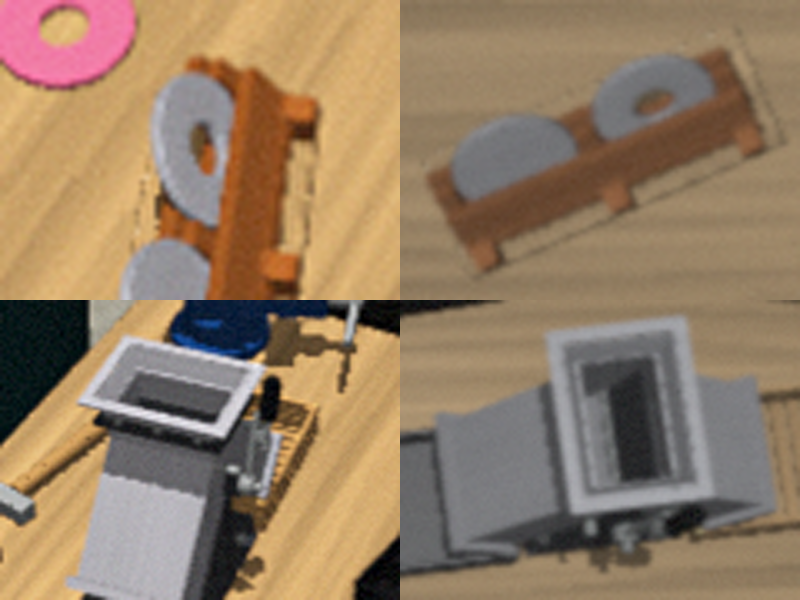

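Rack crop: bored blank is in the right (-y) pocket (top crop hole at ~(655,101)), plain in the left. The lever leans to the chute's right (-y): grip at top crop (687,517), side crop (270,398). The crate is on the right, the tray on the left.

Run:
```python
from h import *
t,s=cam("top"),cam("side")
tc=lambda p:(290+(p[0]-400)*.3,100+(p[1]-300)*.3)
sc=lambda p:(200+p[0]*.3,110+(p[1]-300)*.3)
T=[(547,333),(686,318),(713,498),(568,513)];S=[(125,337),(265,367),(228,438),(78,405)]
# top order: far-left, far-right, near-right, near-left ; side: far-left? rim corners
P=[onz(t,*tc(p),.27) for p in T];Q=[onz(s,*sc(p),.27) for p in S]
print("rim top",np.round(P,3).tolist(),np.mean(P,0).round(4));print("rim side",np.round(Q,3).tolist(),np.mean(Q,0).round(4))
g=tri(t,tc((687,517)),s,sc((270,398)));print("grip",g)
tr=lambda p:(140+(p[0]-400)*.24,185+p[1]*.24); sr=lambda p:(190+p[0]*.2,265+p[1]*.2)
print("hole tri",tri(t,tr((655,101)),s,sr((203,150))),onz(t,*tr((655,101)),.072),onz(s,*sr((203,150)),.072))
# rack mask
hsv=cv2.cvtColor(t["image"],cv2.COLOR_RGB2HSV);m=cv2.inRange(hsv,(5,120,60),(14,215,160))
m[:, :140]=0;m[:185]=0;m[262:]=0;m[:,236:]=0
m=cv2.morphologyEx(m,cv2.MORPH_CLOSE,np.ones((3,3),np.uint8))
print(cv2.countNonZero(m));c=max(cv2.findContours(m,0,2)[0],key=cv2.contourArea)
r=cv2.minAreaRect(c);print(r);b=cv2.boxPoints(r);print(np.round([onz(t,*q,.04) for q in b],3).tolist())
gmask=cv2.inRange(hsv,(0,0,90),(179,60,255));gmask[:, :140]=0;gmask[:190]=0;gmask[250:]=0;gmask[:,230:]=0
n,l,st,ce=cv2.connectedComponentsWithStats(gmask);print([(x.tolist()) for x in st if x[4]>60])
x=np.hstack([cv2.cvtColor(q,cv2.COLOR_GRAY2BGR)[185:262,140:240] for q in(m,gmask)]);cv2.imwrite("pics/m.png",cv2.resize(x,None,fx=4,fy=4))
```

```text
rim top [[0.706, -0.15, 0.27], [0.717, -0.272, 0.27], [0.555, -0.287, 0.27], [0.545, -0.162, 0.27]] [ 0.6306 -0.2177  0.27  ]
rim side [[0.716, -0.263, 0.27], [0.556, -0.28, 0.27], [0.539, -0.16, 0.27], [0.702, -0.14, 0.27]] [ 0.6283 -0.2106  0.27  ]
grip (array([ 0.54511617, -0.26908805,  0.24005091]), np.float64(0.00038916790079052154))
hole tri (array([0.45236862, 0.27210082, 0.06137545]), np.float64(0.001948157659666154)) [0.45003965 0.26991242 0.072     ] [0.44925958 0.27761852 0.072     ]
1052
((186.8362274169922, 223.28448486328125), (26.129980087280273, 77.47079467773438), 66.80140686035156)
[[0.402, 0.456, 0.04], [0.497, 0.222, 0.04], [0.417, 0.189, 0.04], [0.323, 0.421, 0.04]]
[[0, 0, 560, 420, 234407], [186, 198, 30, 21, 372], [152, 212, 31, 21, 421]]
```

View pics/m.png

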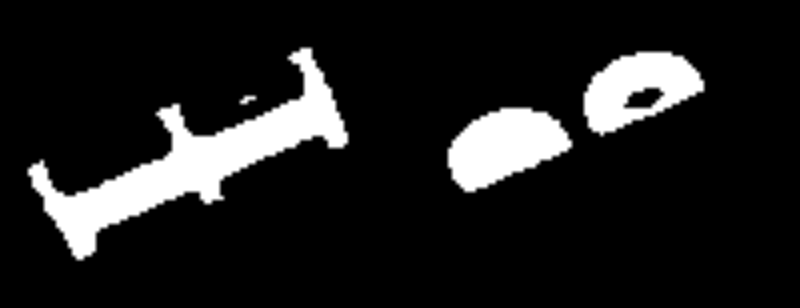

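Rim centre ≈ (0.6295, -0.214), yaw ≈ 0.1; grip matches chute-frame (-0.090, -0.046), i.e. lever about fully right. Rack yaw ≈ 22°, bored centre ≈ (0.450, 0.271, 0.073). Mask view: plain bbox 152..183, bored 186..216 px. Refining the disc centres from silhouette extents, and throwing the lever right first.

```bash
cat >> h.py <<'E'
C=np.array([.6295,-.2145,0]);YC=.1;YR=np.deg2rad(22);L=np.deg2rad(32)
Rz=lambda a:R.from_euler('z',a).as_matrix()
def ch(p): return C+Rz(YC)@np.asarray(p,float)
U=Rz(YR)@[np.sin(L),0,np.cos(L)]; N=Rz(YR)@[np.cos(L),0,-np.sin(L)]; W=Rz(YR)@[0,1,0]
def ori(z,y):
    z=z/np.linalg.norm(z);return R.from_matrix(np.c_[np.cross(y,z),y,z])
def F(): return np.round(manip.get_contact_force(),1)
def near(pos,z,y):   # choose the half turn with IK and least joint motion
    q0=manip.get_joint_positions();best=None
    for s in(1,-1):
        o=ori(np.asarray(z,float),s*np.asarray(y)).as_rotvec();q=manip.solve_ik(pos,o)
        if q is not None:
            d=np.abs(np.array(q)-q0).max()
            if best is None or d<best[0]: best=(d,o,q)
    return best
E
python3 - <<'E'
from h import *
t=cam("top");P0={'bored':(np.array([.450,.271,.0728]),(186,216,198)),'plain':(None,(152,183,212))}
a=np.linspace(0,2*np.pi,200)
for k in('bored','plain'):
    c,bb=P0[k]
    if c is None: c=b+.116*W
    for i in range(6):
        pts=[proj(t,c+.048*(np.cos(x)*U+np.sin(x)*W)+s*.004*N) for x in a for s in(-1,1)];pts=np.array(pts)
        ex=pts[:,0].min(),pts[:,0].max(),pts[:,1].min()
        # shift centre: image u -> -y, v -> -x
        e=(bb[0]+bb[1]-.5-ex[0]-ex[1])/2, bb[2]-.5-ex[2]
        if i in(0,5):print(k,np.round(ex,1),np.round(e,2),c.round(4))
        c=c+np.array([-e[1],-e[0],0])*.0032
    if k=='bored':b=c
    print(near(c+.03*U,-U,N),near(c+.15*U,-U,N))
print(manip.get_time(),near(ch([-.102,-.046,.243]),[0,0,-1],Rz(YC)@[0,1,0]),near(ch([0,0,.3]),[0,0,-1],Rz(YC)@[0,1,0]))
E
```

```text
bored [185.7 215.7 197.6] [ 0.04 -0.05] [0.45   0.271  0.0728]
bored [185.7 215.8 197.5] [0. 0.] [0.4502 0.2709 0.0728]
(np.float64(1.842956246503134), array([-1.54074743, -2.284252  ,  0.65499872]), array([0.48697031, 0.75515576, 1.5668012 , 0.05556247, 1.37604932,
       0.07667084])) (np.float64(1.8342467986109292), array([-1.54074743, -2.284252  ,  0.65499872]), array([0.47826086, 0.70585515, 1.37489908, 0.04996601, 1.61728713,
       0.0823517 ]))
plain [151.9 182.5 212. ] [ 0.03 -0.45] [0.4067 0.3784 0.0728]
plain [151.9 182.6 211.5] [-0.  0.] [0.4081 0.3784 0.0728]
(np.float64(2.004946242502379), array([-1.54074743, -2.284252  ,  0.65499872]), array([0.64896031, 0.78255559, 1.50459461, 0.1413329 , 1.39880568,
       0.20185023])) (np.float64(1.9834076888348244), array([-1.54074743, -2.284252  ,  0.65499872]), array([0.62742175, 0.73767446, 1.31272134, 0.12836049, 1.63580296,
       0.21598416]))
0.45 (np.float64(1.0000485747296655), array([3.13766648, 0.15701419, 0.        ]), array([-4.89788179e-01,  3.94729030e-01,  1.70132279e+00, -8.88178420e-16,
        1.04554083e+00,  9.81008148e-01])) (np.float64(1.1435345721442076), array([3.13766648, 0.15701419, 0.        ]), array([-3.46302182e-01,  4.37365452e-01,  1.49377322e+00, -8.88178420e-16,
        1.21045398e+00,  1.12449415e+00]))
```

Run:
```python
from h import *
Y=Rz(YC)@[0,1,0];manip.command_gripper(.05)
p=manip.get_position();manip.servo_line([p[0],p[1],.38],rate=.3)
d,o,q=near(ch([-.102,-.046,.37]),[0,0,-1],Y);manip.move_to(ch([-.102,-.046,.37]),o)
print(manip.get_time());f0=F();manip.servo_line(ch([-.102,-.046,.243]),rate=.15);print(f0,F(),manip.get_time())
y=-.046
while y>-.075:
    y-=.002;manip.servo_line(ch([-.102,y,.243]),rate=.05);f=Rz(YC).T@(manip.get_contact_force()-f0);print(round(y,3),f.round(1))
    if abs(f[1])>8:break
manip.servo_line(ch([-.102,y+.012,.243]),rate=.1);manip.servo_line(ch([-.102,y+.012,.37]),rate=.3)
print(manip.get_time())
for n in("side","top"):
    c=cam(n);cv2.imwrite(f"pics/a{n}.png",c["image"][:,:,::-1])
a=cv2.imread("pics/aside.png")[100:200,200:320];b=cv2.imread("pics/atop.png")[100:200,290:410]
cv2.imwrite("pics/a.png",cv2.resize(np.hstack([a,b]),(720,300),interpolation=cv2.INTER_CUBIC))
```

```text
3.3333
[-0.4  0.3  0. ] [-0.   0.4  0.8] 4.3333
-0.048 [ 0.4 -1.1 -0.7]
-0.05 [ 0.  -0.2  0.4]
-0.052 [-0.1 -0.7 -0.8]
-0.054 [ 0.3  0.4 -0.4]
-0.056 [1.  5.9 0.2]
-0.058 [ 2.2 12.1  2.7]
6.675
```

View pics/a.png

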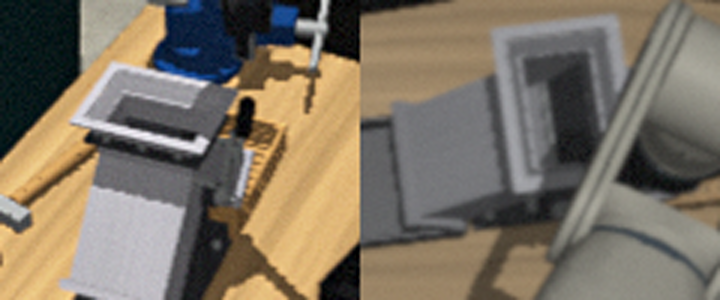

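Side crop: grip at (245,110), leaning right on its stop (force rose 6→12 N with no travel). Now the plain blank.

```bash
cat >> h.py <<'E'
def pick(c,g=.030):
    w=lambda s:c+(g+.003+s)*U   # grasp point at g above centre; TCP 3 mm behind
    manip.command_gripper(.04)
    d,o,q=near(w(.13),-U,N);manip.move_to(w(.13),o);f0=np.array(manip.get_contact_force())
    manip.servo_line(w(0),rate=.15);print("at",manip.get_time(),F()-f0)
    manip.command_gripper(.0,25)
    f=np.array(manip.get_contact_force())-f0;print("grip w",manip.get_width(),manip.get_grip_force(),"N",f@N,"U",f@U)
    return w,f0
E
python3 - <<'E'
from h import *
w,f0=pick(np.array([.4081,.3784,.0728]));print(manip.get_time())
E
```

```text
at 10.5333 [ 0.71499804  0.59388143 -1.15542283]
grip w 0.007604307499955213 30.807504057884216 N -0.19848254351887196 U 2.2928430273982
10.9167
```

```bash
cat >> h.py <<'E'
def lift(w):
    manip.command_gripper(.0,50);manip.servo_line(w(.13),rate=.2)
    print("lifted w",manip.get_width(),manip.get_grip_force())
def over(y,z=.45):
    P=ch([0,y,z]);d,o,q=near(P,[0,0,-1],Rz(YC)@[0,1,0]);print("turn",d);manip.move_to(P,o);print(manip.get_time())
E
python3 - <<'E'
from h import *
c=np.array([.4081,.3784,.0728]);w=lambda s:c+(.033+s)*U
lift(w);over(.006)
for n in("side","top"):
    cv2.imwrite(f"pics/b{n}.png",cam(n)["image"][:,:,::-1])
a=cv2.imread("pics/bside.png")[60:220,180:340];b=cv2.imread("pics/btop.png")[60:220,260:420]
cv2.imwrite("pics/b.png",cv2.resize(np.hstack([a,b]),(800,400),interpolation=cv2.INTER_CUBIC))
E
```

```text
lifted w 0.00711835837649792 51.55815660953522
turn 0.9636630665646027
14.3417
```

View pics/b.png

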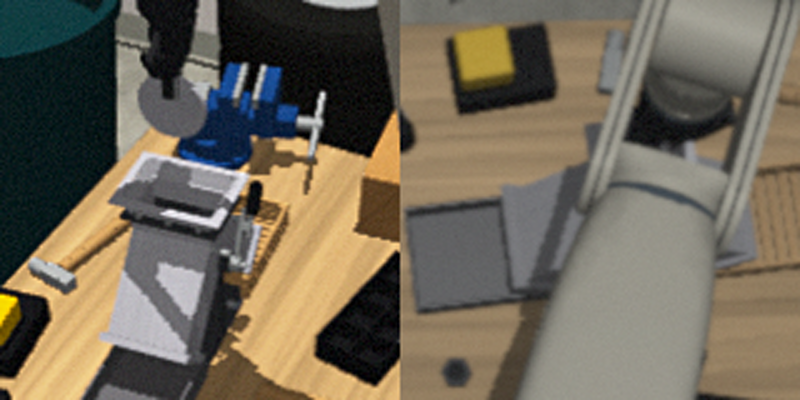

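Side crop: blank held at (172,105), hanging squarely under the fingers above the mouth (180,190). Lower and release.

```bash
cat >> h.py <<'E'
def drop(y):
    f0=np.array(manip.get_contact_force());manip.servo_line(ch([0,y,.36]),rate=.2)
    for z in(.34,.32,.30,.285,.273):
        manip.servo_line(ch([0,y,z]),rate=.12);f=np.array(manip.get_contact_force())-f0
        if np.linalg.norm(f)>6:
            print("touch",z,f.round(1))
            if np.linalg.norm(f)>12: return False
    print("in",manip.get_time(),f.round(1))
    manip.command_gripper(.03);manip.hold(.2);manip.servo_line(ch([0,y,.40]),rate=.25);print("w",manip.get_width(),manip.get_time())
    return True
E
python3 - <<'E'
from h import *
print(drop(.006));manip.hold(.5)
for n in("side","top"):
    cv2.imwrite(f"pics/c{n}.png",cam(n)["image"][:,:,::-1])
a=cv2.imread("pics/cside.png")[100:260,180:340];b=cv2.imread("pics/ctop.png")[60:220,240:400]
cv2.imwrite("pics/c.png",cv2.resize(np.hstack([a,b]),(800,400),interpolation=cv2.INTER_CUBIC))
E
```

```text
in 16.5167 [-0.3  0.3  1.1]
w 0.02990736358382861 17.725
True
```

View pics/c.png

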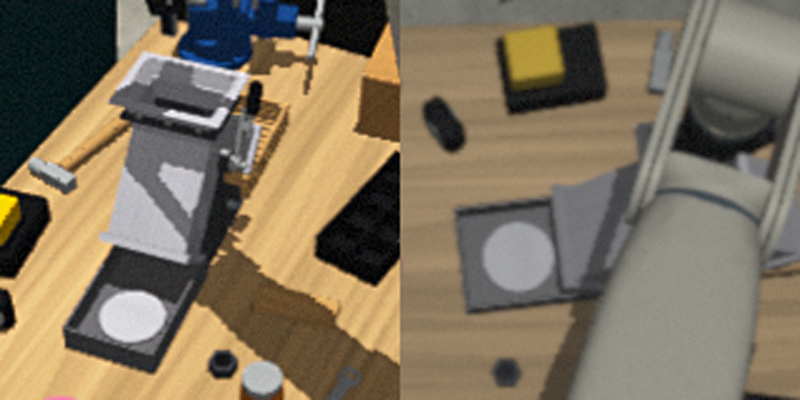

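Plain blank lies in the grey tray (side crop (133,315), top crop (517,257)). Now the lever to the left.

Run:
```python
from h import *
manip.command_gripper(.05)
manip.servo_line(ch([-.102,-.046,.37]),rate=.25);f0=np.array(manip.get_contact_force())
manip.servo_line(ch([-.102,-.046,.243]),rate=.15);print(F()-f0)
fc=lambda:(Rz(YC).T@(manip.get_contact_force()-f0)).round(1)
for y,z in((-.02,.25),(.0135,.254),(.036,.25),(.050,.244)):
    manip.servo_line(ch([-.102,y,z]),rate=.1);print(y,fc())
y=.050
while y<.078:
    y+=.002;manip.servo_line(ch([-.102,y,.243]),rate=.05);f=fc();print(round(y,3),f)
    if abs(f[1])>10:break
manip.servo_line(ch([-.102,y-.012,.243]),rate=.1);manip.servo_line(ch([-.102,y-.012,.37]),rate=.3)
print(manip.get_time())
w,f0=pick(np.array([.4502,.2709,.0728]))
for n in("side","top"):
    cv2.imwrite(f"pics/d{n}.png",cam(n)["image"][:,:,::-1])
a=cv2.imread("pics/dside.png")[100:220,200:320];b=cv2.imread("pics/dtop.png")[80:200,290:410]
cv2.imwrite("pics/d.png",cv2.resize(np.hstack([a,b]),(800,400),interpolation=cv2.INTER_CUBIC))
```

```text
[0.6977203  0.52272904 0.55080334]
-0.02 [-0.5 -0.2  0.3]
0.0135 [-0.3  0.4 -0.6]
0.036 [-1.  -0.2 -0.5]
0.05 [ 1.7 -3.8 -0.1]
0.052 [ -2.2 -11.2   4.2]
22.95
at 26.0833 [ 0.02680079 -0.49259343 -0.2080336 ]
grip w 0.0077946815665247806 31.850682869553566 N 2.1622133989218235 U 2.872151228316448
```

View pics/d.png

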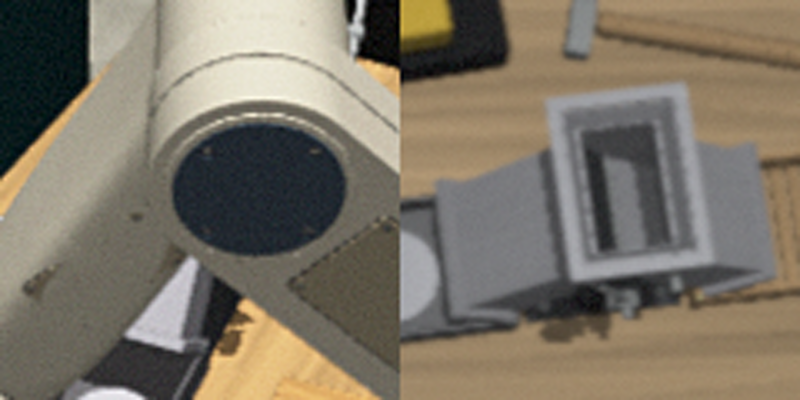

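Top crop: grip now at (575,298), left of the lever shaft, flap picture mirrored; force at stop 11 N. Bored blank gripped (7.8 mm). Continue.

Run:
```python
from h import *
c=np.array([.4502,.2709,.0728]);w=lambda s:c+(.033+s)*U
lift(w);over(-.008)
if manip.get_width()>.005 and drop(-.008):
    p=manip.get_position();manip.servo_line([p[0]-.05,p[1]+.02,.45],rate=.3)
    d,o,q=near([.35,.15,.42],[0,0,-1],Rz(YC)@[0,1,0]);manip.move_to([.35,.15,.42],o)
for n in("side","top"):
    cv2.imwrite(f"pics/e{n}.png",cam(n)["image"][:,:,::-1])
a=cv2.imread("pics/eside.png")[100:340,160:340];b=cv2.imread("pics/etop.png")[80:260,140:440]
cv2.imwrite("pics/e.png",np.hstack([cv2.resize(a,(300,400),interpolation=2),cv2.resize(b,(500,400),interpolation=2)]))
print(manip.get_time())
```

```text
lifted w 0.006857609945245872 50.46329076751135
turn 1.0307774634755709
29.6833
in 31.7583 [-1.   1.4  0.2]
w 0.029831457396145372 32.9667
35.025
```

View pics/e.png

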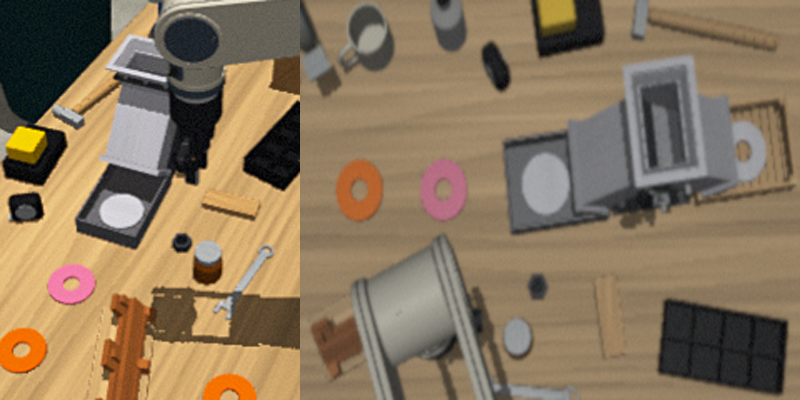

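Top crop: bored blank in the crate with its hole at ~(743,152), partly under the outlet; plain in the tray at (545,183). Checking that the bored one lies flat and still.

Run:
```python
from h import *
t=cam("top");P=onz(t,140+443*.6,80+152*.45,.012);print((Rz(YC).T@(P-C)).round(4))
manip.hold(.5);t2=cam("top")
b=np.array(t2["image"][100:190,340:430,::-1]);a=np.array(t["image"][100:190,340:430,::-1])
print(np.abs(a.astype(int)-b).max(),np.abs(a.astype(int)-b).mean())
cv2.imwrite("pics/f.png",cv2.resize(b,(540,540),interpolation=2))
```

```text
[-1.0e-04 -2.0e-01  1.2e-02]
14 1.789917695473251
```

View pics/f.png

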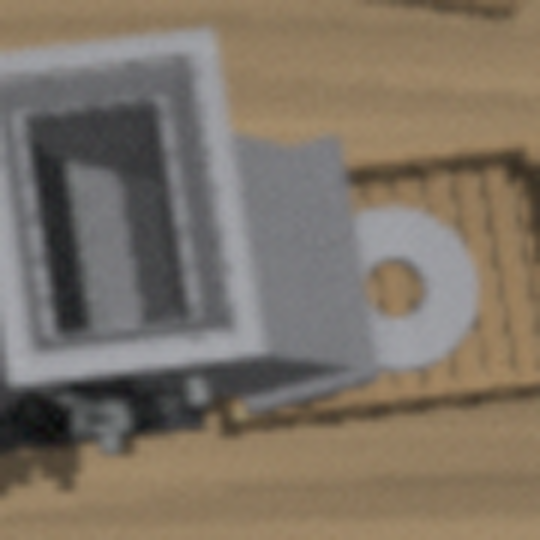

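The bored blank (hole at (397,288)) lies flat and still in the crate, centre about 0.20 m to the chute's right, as expected.

```bash
python3 -c "
from rig import manip
print(manip.sign_off(),manip.get_time())"
```

```text
the job is handed in; nothing more can be done
the job is handed in; nothing more can be done
```

The job is done and handed in: the plain blank is in the plastic tray and the bored blank is in the slatted crate, each dropped after its lever throw, at about 36 s of the 72 s allowed.

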